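# Show the waste window of a leather punch to the microscope

### The job

The thickest of the three hollow steel punches on the punching board has to be checked for a stuck plug: before lifting it, roll it over on the board until the waste window in its side is on top. Then pick it up and hold it level under the microscope, window facing straight up, with the window 60 mm straight below the lens, and finish while still holding it there in the air. Touch neither the microscope nor its stand, and leave all the other tools where they lie.

Things in the scene. Friction and masses are not known exactly. Their poses are not given: they have to be found in the camera images.
- punch_large: thickest of three round steel punches on the board: 26 mm diameter, 170 mm long, 0.3 to 0.5 kg. Origin mid-length on its axis; +x to the hollow cutting end (last 16 mm taper to 21 mm), grooved head at -x; +z out of the waste window. At the start +x lies roughly away from the robot, the window 110 degrees off the top on the -y side: 25 mm of rolling to +y turns it up. It stops soon when let go
- punch_large_window (a point): centre of the waste window (30 mm long, 19 mm wide, one side only) on the punch's outer surface: x = +50 mm, z = +13 mm in the punch's frame, 35 mm from the cutting end. Gripped on the shank about 90 mm from here, the gripper stays beside the microscope
- board: pale plastic punching board, fixed, 300 mm (x) by 600 mm (y), 12 mm thick; origin at the centre of its underside, on the bench. The three punches lie on it, about 170 mm apart
- scope: fixed microscope stand; origin on the bench straight under the lens. In its own frame: grey base plate 12 mm thick, x = -55 to +145 mm, y = +-70 mm; upright column 18 mm across, 348 mm high, at x = +115 mm. A black arm from the column carries the upright barrel over the origin; the side away from the column (-x) is free
- lens (a point): centre of the microscope's lens at the lower end of the barrel, looking straight down; z up; 190 to 235 mm above the bench. White nose 25 mm across, widening over 22 mm to a barrel 33 mm across (41 mm at the clamp ring) that ends 122 mm above the lens
- punch_mid: bystander: middle punch, 20 mm in diameter, 150 mm long, same shape, origin in the middle of its axis, +x to the cutting end
- punch_small: bystander: thinnest punch, 15 mm in diameter, 130 mm long, same shape, origin in the middle of its axis, +x to the cutting end
- mallet: bystander: mallet lying on the bench beyond the board, white head 60 mm across and 95 mm long at the origin, wooden handle 210 mm to its -x
- awl: bystander: awl with a wooden handle lying beyond the board, 157 mm long, 29 mm thick
- spool: bystander: spool of thread standing on the bench between the board and the microscope, 48 mm across, 54 mm high
- jar: bystander: amber jar with a steel cap on the bench to the left of the board, 72 mm across, 95 mm high
Not all that is in view belongs to the job. Leave any green or pink look-alike of the punch_large alone.

How it is judged:
By the outcome, as a careful person would: the job done as asked, in the order asked, and still so for the second after the job is handed in, while the arm keeps its last pose, push and grip.
It also fails if it takes over 54 s, if anything falls off the work surface, if the arm or the gripper's body presses on something with over 40 N, if the wrist force passes 120 N, or if a joint passes its speed limit or range.

### The arm

A 6-joint arm with a two-finger parallel gripper is mounted at the origin on the work surface. World frame = base frame: x ahead of the robot, y to its left, z up, the work surface at z = 0. Lengths are in m, angles in rad, forces in N, time in s.
With the tool pointing down it reaches from about 0.225 to 0.875 m from the base axis. Payload 3.4 kg.
Tool frame: the origin (TCP) lies midway between the tips of the shut fingers; the grasp point (between the pads) lies 19 mm behind it (pinch_z is the distance from the TCP to the grasp point, in m); z points along the fingers, y is the line along which they close (so a half turn about z gives the same grasp; the last joint's range is limited). The gripper opens to 85 mm and grips with 20 to 120 N. Pads are 22 mm wide; open, the fingers measure 114 mm over their backs; the gripper's body (76 mm by 85 mm) begins 54 mm behind the grasp point. The pads swing forward as they close: fully open they stand 13 mm farther back than shut.
Start: joints at [1.124, 0.276, 1.505, -0, 1.361, -0.121], TCP at [0.184, 0.545, 0.231] pointing down, gripper open.
Joint ranges: [-2.89, 2.89], [-0.75, 2.08], [0.22, 2.7], [-1.18, 4.32], [0.11, 2.71], [-2.7, 2.7]. Speed limits (rad/s): [2.57, 2.57, 3.14, 3.14, 3.14, 3.14].

### API

Orientations are given as a unit quaternion [w, x, y, z].
In Python, from rig import get_state, get_image, sign_off, pinch_z gives the robot as it stands.
- The arm moves only by the tool send_rows, never from a script. Its argument "steps" is one flat list of numbers, 5 for each row, row after row: the gripper's target within -1 to 1 (fully open at 1, half-way at 0, shut at -1), then the shift along the tool's x, y, z in cm, then the turn about the tool's z in degrees. In form: [gripper, x, y, z, roll, gripper, x, y, z, roll, ...]. A call has 1 to 12 rows; each row shifts and turns the commanded pose from where the row before left it, along the tool's axes as they then stand; what a row does not reach is not made up. A row lasts 1/10 s, in which the tool goes at most 50 mm and 8.59 degrees, less where a joint would pass 70% of its speed; a pose out of reach is approached as far as the arm can. A call is refused whole if a number of a shift passes 5 or a number of a turn 8.59, either way. A call with a gripper value outside its range is refused whole. The fingers move at their own pace and stop on an object; "newtons" is the grip in N (left out, the last holds). Time passes only in rows, so rows that do not move let the fingers close. It gives the time, the measured TCP pose, the force, the opening and the grip force at its end, in the units of the state.
- get_state(): the state, without advancing time (a new reading comes with each control period).
- get_image(name): name is "scene" or "side" or "wrist"; returns a dict with "color" (480x640x3 uint8, red, green, blue), "mtx" (3x3 intrinsics, pixels), "k1" (the pictures are not rectified: a ray, as slopes to the right and down, at radius r is drawn at 1 + k1 r^2 times it, then the intrinsics apply), "T" (4x4, takes a point from camera to world coordinates); the wrist camera has in their place "mount" (4x4, takes a point from camera to tool coordinates, whose origin is the TCP and whose axes are the flange's). Camera axes: x right, y down, z forward; pixel columns grow to the right and rows downward; lengths in m; the calibration is good to about 2 mm. A picture is of the moment at which its call begins: read the wrist's pose just before it. There is no depth.
- sign_off(): hands the job in; it is judged then, once.
The state is a dict: "clock": time; "qpos": joint angles; "qd": joint speeds; "effort": joint torques, N m; "position": TCP position; "ee_rot": TCP orientation; "contact_force": force on the tool from outside, world axes, zero at the start; "moment": the same for the moment, N m; "width": finger opening in m; "gripper_force": force on a finger pad.
Only numpy, scipy, OpenCV 4.12 (cv2) and the standard library are available. Lean on these libraries where they do the work, as an engineer would, in place of code of your own. Each camera call takes 0.05 s, during which the arm holds its last target. There are 200 camera calls.

## Working session

There is one attempt and no reset: what is moved stays moved. The work goes in short steps, Python scripts to look and compute and a tool call to move; the robot and the scene stay as the last step left them, time stands still between calls to the robot, and variables do not carry over. Pictures are saved under pics/ and viewed, at most 10 in all, crops included, and the job is handed in when it is done.

Besides the shell and the picture viewer there is one more tool, called after "Request:" as name(argument=value, ...), one argument or row to a line, values as JSON. send_rows: Moves the arm, as the interface text tells. Its arguments: {"type":"object","properties":{"steps":{"type":"array"},"newtons":{"type":"number"}},"required":["steps"]}

```bash
mkdir -p pics; cat > h.py <<'E'
import numpy as np, cv2
from rig import get_state,get_image,sign_off,pinch_z
from scipy.spatial.transform import Rotation as R
def rot(q): return R.from_quat([q[1],q[2],q[3],q[0]]).as_matrix()
def grab(name,fn=None):
    s=get_state(); im=get_image(name)
    if name=='wrist':
        T=np.eye(4);T[:3,:3]=rot(s['ee_rot']);T[:3,3]=s['position'];im['T']=T@np.array(im['mount'])
    if fn: cv2.imwrite('pics/'+fn,im['color'][:,:,::-1])
    np.savez('last_%s.npz'%name,**{k:np.array(im[k]) for k in('color','mtx','k1','T')})
    return im
def load(name): return dict(np.load('last_%s.npz'%name))
def ray(im,uv):
    K=np.array(im['mtx']);k=float(im['k1'])
    p=cv2.undistortPoints(np.array(uv,float).reshape(-1,1,2),K,np.array([k,0,0,0,0.]))[:,0]
    T=np.array(im['T']);d=np.c_[p,np.ones(len(p))]@T[:3,:3].T
    return T[:3,3],d
def onz(im,uv,z):
    o,d=ray(im,uv); return o+d*((z-o[2])/d[:,2])[:,None]
def proj(im,P):
    T=np.linalg.inv(np.array(im['T']));rv=cv2.Rodrigues(T[:3,:3])[0]
    return cv2.projectPoints(np.array(P,float).reshape(-1,1,3),rv,T[:3,3],np.array(im['mtx']),np.array([float(im['k1']),0,0,0,0.]))[0][:,0]
E
python3 - <<'E'
from h import *
for n in('scene','side','wrist'):
    im=grab(n,n+'0.png'); print(n,np.array(im['T']).round(3).tolist(),np.array(im['mtx'])[0,0],im['k1'])
s=get_state();print({k:np.round(v,3).tolist() for k,v in s.items()},pinch_z)
E
```

```text
scene [[0.804, 0.375, -0.462, 1.09], [0.595, -0.487, 0.64, -0.682], [0.015, -0.789, -0.614, 0.929], [0.0, 0.0, 0.0, 1.0]] 557.4833489252043 0.045129352029778816
side [[-0.972, -0.136, 0.191, 0.271], [-0.234, 0.623, -0.746, 0.991], [-0.017, -0.77, -0.638, 0.851], [0.0, 0.0, 0.0, 1.0]] 448.5763106119836 0.0315277651606521
wrist [[0.32, 0.915, 0.244, 0.122], [0.947, -0.309, -0.084, 0.565], [-0.002, 0.258, -0.966, 0.373], [0.0, 0.0, 0.0, 1.0]] 415.1001560198442 -0.046442587440626515
{'clock': 0.15, 'qpos': [1.124, 0.276, 1.506, 0.0, 1.361, -0.121], 'qd': [0.001, -0.002, -0.003, -0.002, 0.0, 0.001], 'effort': [0.0, -41.714, -24.603, -0.0, 0.008, 0.0], 'position': [0.184, 0.544, 0.231], 'ee_rot': [-0.0, 0.162, 0.987, -0.001], 'contact_force': [-0.545, 0.278, -0.52], 'moment': [-0.007, -0.018, 0.011], 'gripper_force': 0.0, 'width': 0.086} 0.0187
```

View pics/scene0.png

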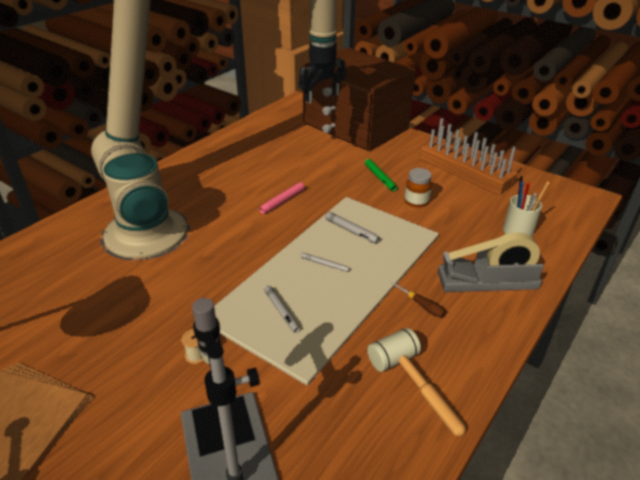

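View pics/side0.png

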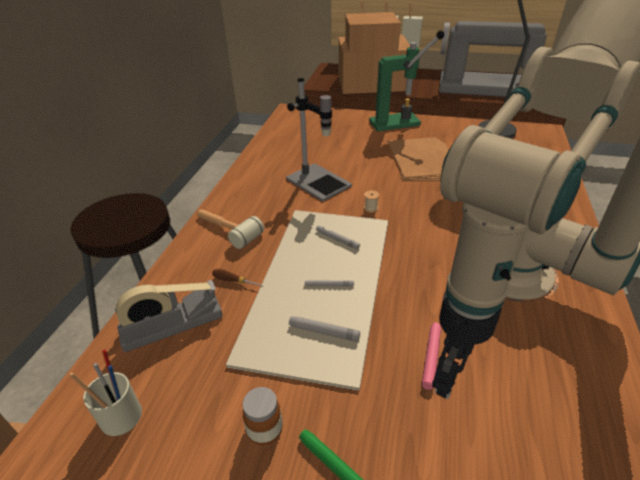

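The scene view has three grey punches on the board, at about (352,227), (326,261) and (282,308). In the side view they are at (325,329), (330,285) and (337,238). The look-alikes are pink at scene (283,197) and green at scene (380,173). The microscope base is near scene (228,440) and its nose near side (326,130). Next I'll measure the punches.

```bash
python3 - <<'E'
from h import *
for n,roi in(('scene',(215,195,440,385)),('side',(235,210,390,380))):
    im=load(n);c=im['color'];hsv=cv2.cvtColor(c,cv2.COLOR_RGB2HSV)
    x0,y0,x1,y1=roi
    # board = pale: take bright pixels' hull
    for p in ([(352,227),(400,240),(282,308),(326,261)] if n=='scene' else [(325,329),(330,285),(337,238),(300,300)]): print(p,hsv[p[1],p[0]])
    b=((hsv[...,2]>110)&(hsv[...,1]<100)).astype(np.uint8);m=np.zeros_like(b);m[y0:y1,x0:x1]=b[y0:y1,x0:x1]
    cs=cv2.findContours(m,cv2.RETR_EXTERNAL,cv2.CHAIN_APPROX_NONE)[0];bc=max(cs,key=cv2.contourArea)
    W=onz(im,bc[:,0].astype(float),0.012);r=cv2.minAreaRect(W[:,:2].astype(np.float32));print(n,'board',np.round(r[0],3),np.round(r[1],3),round(r[2],1))
    hull=np.zeros_like(b);cv2.fillConvexPoly(hull,cv2.convexHull(bc),1);hull=cv2.erode(hull,np.ones((7,7)))
    g=(hull>0)&(hsv[...,1]<42)
    g=cv2.morphologyEx(g.astype(np.uint8),cv2.MORPH_OPEN,np.ones((3,3)))
    for k in cv2.findContours(g,cv2.RETR_EXTERNAL,cv2.CHAIN_APPROX_NONE)[0]:
        if cv2.contourArea(k)<60: continue
        W=onz(im,k[:,0].astype(float),0.022);r=cv2.minAreaRect(W[:,:2].astype(np.float32))
        print(n,k[:,0].mean(0).round(),np.round(r[0],3),np.round(r[1],3),round(r[2],1))
a=cv2.resize(load('scene')['color'][200:340,250:400],None,fx=2.6,fy=2.6,interpolation=cv2.INTER_CUBIC)
b=cv2.resize(load('side')['color'][220:350,270:390],(390,364*390//390),interpolation=cv2.INTER_CUBIC)
cv2.imwrite('pics/crop1.png',np.hstack([a,b])[:,:,::-1]) if a.shape[0]==b.shape[0] else print(a.shape,b.shape)
E
```

```text
(352, 227) [ 18  36 176]
(400, 240) [ 21  76 185]
(282, 308) [ 19  41 148]
(326, 261) [ 20  39 168]
scene board [0.521 0.16 ] [0.339 0.604] 1.6
scene [277. 302.] [ 0.469 -0.003] [0.015 0.103] 65.2
scene [322. 261.] [0.466 0.173] [0.079 0.011] 10.3
scene [353. 228.] [0.449 0.335] [0.025 0.164] 86.8
(325, 329) [ 14  32 105]
(330, 285) [ 19  41 100]
(337, 238) [20 35 88]
(300, 300) [ 19  62 205]
side board [0.519 0.165] [0.348 0.608] 1.5
side [324. 328.] [0.447 0.327] [0.029 0.169] 86.2
side [330. 283.] [0.466 0.178] [0.118 0.015] 12.5
side [338. 237.] [ 0.488 -0.015] [0.023 0.148] 66.6
```

View pics/crop1.png

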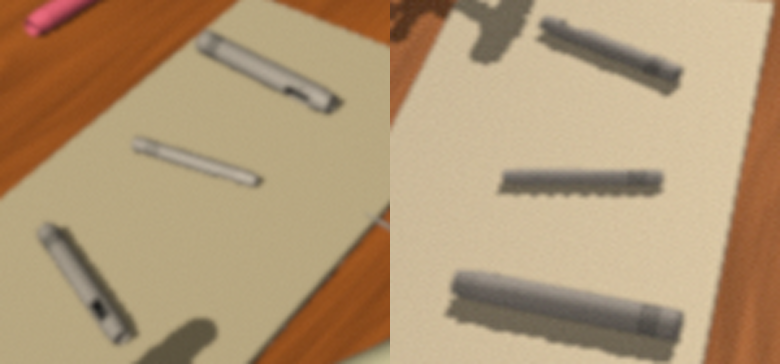

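The crop confirms it. The thickest punch is the one at scene (352,227) / side (325,329), with its grooved head near the robot and its window low on the -y side at scene crop (297,93). Its centre is about (0.448, 0.330) and its axis about -3.5°. Next is the scope.

```bash
python3 - <<'E'
from h import *
a=cv2.resize(load('scene')['color'][290:480,150:290],None,fx=3,fy=3,interpolation=cv2.INTER_CUBIC)
b=cv2.resize(load('side')['color'][70:210,275:370],None,fx=4,fy=4,interpolation=cv2.INTER_CUBIC)
H=570;b=np.vstack([b,np.zeros((H-b.shape[0],b.shape[1],3),np.uint8)])
cv2.imwrite('pics/crop2.png',np.hstack([a,b])[:,:,::-1]);print(a.shape,b.shape)
E
```

```text
(570, 420, 3) (570, 380, 3)
```

View pics/crop2.png

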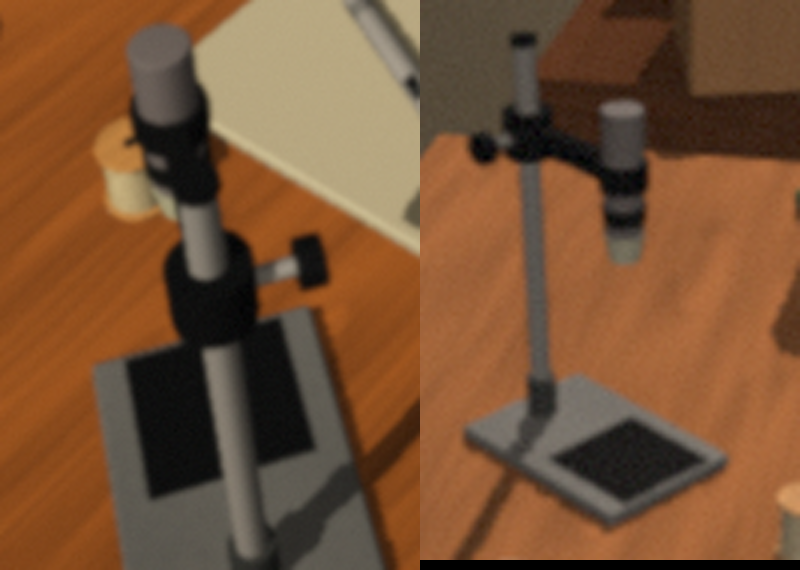

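```bash
cat > tri.py <<'E'
from h import *
from scipy.optimize import least_squares
sc,sd=load('scene'),load('side')
S=lambda x,y:(275+(x+.5-420)/4-.5,70+(y+.5)/4-.5)
C=lambda x,y:(150+(x+.5)/3-.5,290+(y+.5)/3-.5)
c=onz(sd,[S(466,431),S(578,376),S(725,458),S(612,516)],0.012)[:,:2]
print('side corners',c.round(3).tolist(), [np.linalg.norm(c[i]-c[i-1]).round(3) for i in range(4)])
k=onz(sc,[C(95,365),C(312,308)],0.012)[:,:2];print('scene corners',k.round(3).tolist())
colb=onz(sd,[S(541,392)],0.03);print('col base',colb.round(3), onz(sc,[C(253,545)],0.03).round(3))
def tri(pa,pb):
    o1,d1=ray(sc,[pa]);o2,d2=ray(sd,[pb]);d1=d1[0];d2=d2[0]
    t=np.linalg.lstsq(np.c_[d1,-d2],o2-o1,rcond=None)[0];A=o1+t[0]*d1;B=o2+t[1]*d2
    return (A+B)/2,np.linalg.norm(A-B)
top,e=tri(C(160,40),S(623,108));print('barrel top',top.round(4),e.round(4))
for z in(.19,.21,.235): print(z,onz(sd,[S(624,259)],z).round(4))
print('column top',)
E
python3 tri.py
```

```text
side corners [[0.739, -0.318], [0.666, -0.433], [0.505, -0.321], [0.58, -0.214]] [np.float64(0.19), np.float64(0.136), np.float64(0.195), np.float64(0.131)]
scene corners [[0.509, -0.327], [0.589, -0.215]]
col base [[ 0.683 -0.368  0.03 ]] [[ 0.679 -0.361  0.03 ]]
barrel top [ 0.5873 -0.2995  0.3232] 0.0025
0.19 [[ 0.5926 -0.3214  0.19  ]]
0.21 [[ 0.5829 -0.2817  0.21  ]]
0.235 [[ 0.5707 -0.232   0.235 ]]
column top
```

Lens ≈ (0.588, -0.300, 0.201), with scope +x at about -34.5°. I'll move above the big punch with the fingers shut and aligned to its axis.

Request:
send_rows(
  steps=[-1, 0, 0, 0, -7.5, -1, 0, 0, 0, -7.6, -1, -3.46, -2.47, 0, 0, -1, -3.46, -2.47, 0, 0, -1, -3.46, -2.47, 0, 0, -1, -3.46, -2.47, 0, 0, -1, -3.46, -2.47, 0, 0, -1, -3.46, -2.47, 0, 0, -1, -3.46, -2.47, 0, 0, -1, -3.46, -2.47, 0, 0, -1, 0, 0, 0, 0, -1, 0, 0, 0, 0],
  newtons=40,
)

```text
clock: 1.35
position: [0.4483, 0.3296, 0.2308]
ee_rot: [-0.001, 0.032, 0.999, -0.0]
contact_force: [-1.1, 0.2, -0.0]
width: -0.0002
gripper_force: 0.0
```

```bash
cat > punch.py <<'E'
from h import *
import sys
def measure(fn=None,guess=(0.448,0.332),zax=0.025):
    im=grab('wrist',fn);c=im['color'];hsv=cv2.cvtColor(c,cv2.COLOR_RGB2HSV)
    g=((hsv[...,1]<45)&(hsv[...,2]>60)).astype(np.uint8)
    g=cv2.morphologyEx(g,cv2.MORPH_OPEN,np.ones((3,3)));g=cv2.morphologyEx(g,cv2.MORPH_CLOSE,np.ones((9,9)))
    for k in cv2.findContours(g,cv2.RETR_EXTERNAL,cv2.CHAIN_APPROX_NONE)[0]:
        if cv2.contourArea(k)<800: continue
        W=onz(im,k[:,0].astype(float),zax);r=cv2.minAreaRect(W[:,:2].astype(np.float32))
        print(k[:,0].mean(0).round(),np.round(r[0],4),np.round(r[1],4),round(r[2],1))
    return im
if __name__=='__main__':
    im=measure(sys.argv[1]); s=get_state(); print(s['clock'],np.round(s['position'],4),np.round(s['ee_rot'],4),s['width'],np.round(s['contact_force'],2))
E
python3 punch.py w1.png
```

```text
[628. 277.] [0.536  0.6029] [0.0762 0.0287] 8.2
[147. 235.] [0.4689 0.1768] [0.1289 0.0157] 11.6
[320. 231.] [0.4665 0.328 ] [0.0414 0.2098] 86.3
1.4 [0.4475 0.3303 0.2309] [-7.000e-04  3.150e-02  9.995e-01  1.000e-04] 4.731021032765574e-05 [ 0.09 -0.23  0.27]
```

View pics/w1.png

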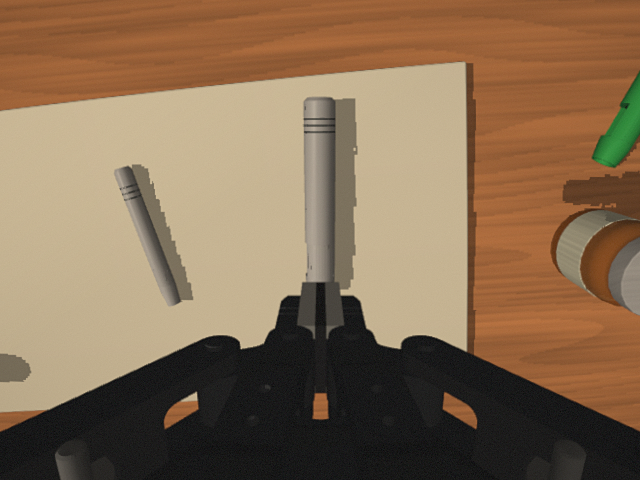

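The wrist view shows the big punch with its grooved head up at (319,98). The shank runs down between columns ~304-336, and its cutting end is hidden behind the fingers. The small punch is at (147,235) and the jar is on the right.

```bash
python3 - <<'E'
from h import *
im=load('wrist');hsv=cv2.cvtColor(im['color'],cv2.COLOR_RGB2HSV)
L=[];Rr=[]
for y in range(145,271,15):
    row=(hsv[y,270:370,1]<45); idx=np.flatnonzero(row)+270; print(y,idx[0],idx[-1]); 
    L.append((idx[0],y));Rr.append((idx[-1],y))
print(hsv[200,295:360:3].tolist())
E
```

```text
145 304 334
160 305 334
175 305 334
190 305 334
205 305 333
220 305 333
235 306 333
250 307 333
265 308 334
[[19, 66, 198], [20, 67, 198], [20, 66, 198], [19, 60, 183], [16, 38, 162], [16, 38, 167], [16, 38, 174], [18, 40, 161], [17, 39, 152], [20, 38, 140], [17, 43, 125], [16, 33, 101], [15, 32, 80], [21, 43, 78], [19, 64, 124], [19, 65, 125], [20, 66, 123], [19, 66, 124], [20, 66, 124], [20, 66, 123], [19, 65, 122], [19, 65, 201]]
```

```bash
cat > ax.py <<'E'
from h import *
# axis of big punch from wrist picture between rows r0..r1, search cols c0..c1; zs silhouette plane
def axis(im,r0,r1,c0,c1,z=0.025):
    hsv=cv2.cvtColor(im['color'],cv2.COLOR_RGB2HSV);m=[]
    for y in range(r0,r1,6):
        idx=np.flatnonzero(hsv[y,c0:c1,1]<50)+c0
        if len(idx)>10: m.append(((idx[0]+idx[-1])/2,y))
    W=onz(im,m,z)[:,:2];p=np.polyfit(W[:,0],W[:,1],1);return p,np.degrees(np.arctan(p[0]))
E
python3 - <<'E'
from ax import *
im=load('wrist');p,a=axis(im,145,262,270,370);print('yaw',a,'y at .448',np.polyval(p,.448))
print('head end',onz(im,[(319,97)],0.03).round(4))
E
```

```text
yaw -3.1970329170480487 y at .448 0.32840227655148346
head end [[0.3613 0.3336 0.03  ]]
```

Request:
send_rows(
  steps=[-1, 0.1, -0.6, 4.5, 0, -1, 0, 0, 4.5, 0, -1, 0, 0, 4.5, 0, -1, 0, 0, 4.3, 0, -1, 0, 0, 0.8, 0, -1, 0, 0, 0, 0, -1, 0, 0, 0, 0],
)

```text
clock: 2.1
position: [0.4477, 0.3259, 0.0472]
ee_rot: [0.002, 0.031, 1.0, 0.001]
contact_force: [0.7, 0.1, 0.3]
width: 0.0002
gripper_force: 0.0
```

Request:
send_rows(
  steps=[-1, 0, 0, 0.15, 0, -1, 0, 0, 0.1, 0, -1, 0, 0, 0, 0],
)

```text
clock: 2.4
position: [0.4472, 0.3247, 0.0439]
ee_rot: [0.001, 0.031, 1.0, 0.001]
contact_force: [-0.5, -0.5, 0.2]
width: -0.0001
gripper_force: 0.0
```

Request:
send_rows(
  steps=[-1, 0, 0, 0.2, 0, -1, 0, 0, 0.15, 0, -1, 0, 0, 0, 0],
)

```text
clock: 2.7
position: [0.4465, 0.3243, 0.0391]
ee_rot: [-0.0, 0.031, 1.0, -0.0]
contact_force: [-1.0, 0.3, -0.8]
width: -0.0001
gripper_force: 0.0
```

Request:
send_rows(
  steps=[-1, 0, 0, 0.1, 0, -1, 0, 0, 0, 0],
)

```text
clock: 2.9
position: [0.4466, 0.3244, 0.0381]
ee_rot: [-0.0, 0.031, 1.0, -0.0]
contact_force: [-0.4, -0.3, 0.4]
width: 0.0005
gripper_force: 0.0
```

Request:
send_rows(
  steps=[-1, 0, 0, 0.1, 0, -1, 0, 0, 0, 0],
)

```text
clock: 3.1
position: [0.4467, 0.3247, 0.0379]
ee_rot: [0.0, 0.031, 1.0, 0.0]
contact_force: [-1.2, 0.3, 4.5]
width: 0.0002
gripper_force: 2.3
```

Request:
send_rows(
  steps=[-1, 0, 0, 0.05, 0, -1, 0, 0, 0, 0],
)

```text
clock: 3.3
position: [0.4467, 0.3249, 0.0379]
ee_rot: [0.0, 0.031, 1.0, 0.0]
contact_force: [-1.4, 0.0, 7.9]
width: 0.0001
gripper_force: 3.8
```

Pressing at 8 N, so I'll do the first rolling stroke.

Request:
send_rows(
  steps=[-1, 0, 0.15, 0.02, 0, -1, 0, 0.2, 0, 0, -1, 0, 0.2, 0, 0, -1, 0, 0.2, 0, 0, -1, 0, 0.2, 0, 0, -1, 0, 0.2, 0, 0, -1, 0, 0.2, 0, 0, -1, 0, 0.2, 0, 0, -1, 0, 0, 0, 0],
)

```text
clock: 4.2
position: [0.4477, 0.3407, 0.0379]
ee_rot: [0.0, 0.031, 1.0, 0.001]
contact_force: [-2.4, -0.1, 8.7]
width: -0.0
gripper_force: 4.2
```

```bash
python3 - <<'E'
from ax import *
im=grab('wrist','w2.png');s=get_state();print(np.round(s['position'],4),np.round(s['contact_force'],1))
E
```

```text
[0.4477 0.3406 0.0379] [-2.3 -0.2  8.5]
```

View pics/w2.png

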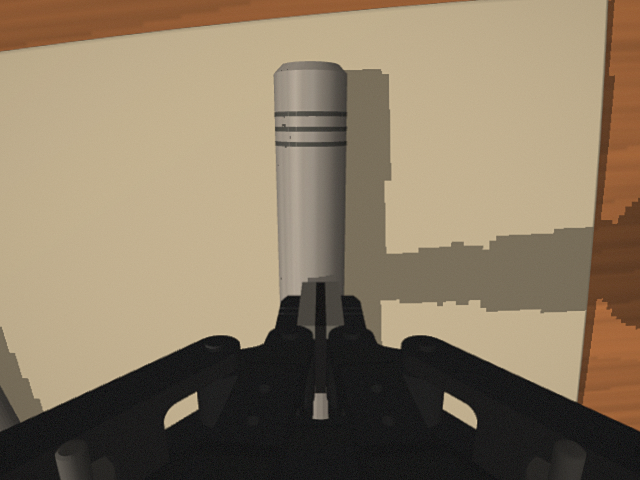

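The wrist view shows the tip on the punch. The punch axis (col ~311) is about 3.5 mm behind the finger (col 320), so it rolled about 8 mm without slipping. I'll do a second stroke.

Request:
send_rows(
  steps=[-1, 0, 0, -0.5, 0, -1, 0, -0.4, 0, 0, -1, 0, -0.4, 0, 0, -1, 0, 0, 0, 0, -1, 0, 0, 0.3, 0, -1, 0, 0, 0.1, 0, -1, 0, 0, 0.1, 0, -1, 0, 0, 0, 0],
)

```text
clock: 5.05
position: [0.4474, 0.3325, 0.0378]
ee_rot: [0.0, 0.031, 1.0, 0.001]
contact_force: [-1.9, -0.3, 9.0]
width: 0.0003
gripper_force: 4.9
```

```bash
cat > off.py <<'E'
from ax import *
im=grab('wrist');s=get_state();p,a=axis(im,150,260,230,400)
print('pos',np.round(s['position'],4),'F',np.round(s['contact_force'],1),'punch y at tcp x',np.polyval(p,s['position'][0]).round(4),'yaw',round(a,2),s['clock'])
E
python3 off.py
```

```text
pos [0.4474 0.3325 0.0379] F [-1.3  0.3 10. ] punch y at tcp x 0.3366 yaw -3.57 5.1
```

Request:
send_rows(
  steps=[-1, 0, 0.15, 0, 0, -1, 0, 0.2, 0, 0, -1, 0, 0.2, 0, 0, -1, 0, 0.2, 0, 0, -1, 0, 0.2, 0, 0, -1, 0, 0.2, 0, 0, -1, 0, 0.2, 0, 0, -1, 0, 0.2, 0, 0, -1, 0, 0, 0, 0],
)

```text
clock: 6.0
position: [0.4484, 0.3483, 0.0379]
ee_rot: [0.0, 0.031, 1.0, 0.001]
contact_force: [-2.5, 0.8, 9.4]
width: -0.0001
gripper_force: 4.7
```

Request:
send_rows(
  steps=[-1, 0, 0, -0.5, 0, -1, 0, -0.4, 0, 0, -1, 0, -0.4, 0, 0, -1, 0, 0, 0, 0, -1, 0, 0, 0.3, 0, -1, 0, 0, 0.1, 0, -1, 0, 0, 0.1, 0, -1, 0, 0, 0, 0],
)

```text
clock: 6.8
position: [0.4478, 0.3399, 0.0378]
ee_rot: [0.0, 0.031, 1.0, 0.001]
contact_force: [-2.4, -0.0, 9.8]
width: -0.0001
gripper_force: 4.8
```

```bash
python3 off.py
```

```text
pos [0.4478 0.3399 0.0378] F [-2.5  0.5  9.3] punch y at tcp x 0.3447 yaw -3.51 6.85
```

Request:
send_rows(
  steps=[-1, 0, 0.15, 0, 0, -1, 0, 0.2, 0, 0, -1, 0, 0.2, 0, 0, -1, 0, 0.2, 0, 0, -1, 0, 0.2, 0, 0, -1, 0, 0.2, 0, 0, -1, 0, 0.2, 0, 0, -1, 0, 0.2, 0, 0, -1, 0, 0.2, 0, 0, -1, 0, 0, 0, 0],
)

```text
clock: 7.85
position: [0.4489, 0.3578, 0.0379]
ee_rot: [0.0, 0.031, 1.0, 0.001]
contact_force: [-0.8, 0.6, 9.5]
width: 0.0004
gripper_force: 4.6
```

Request:
send_rows(
  steps=[-1, 0, 0, -1, 0, -1, 0, 0, -3, 0, -1, 0, 0, -3, 0, -1, -4, 0, 0, 0, -1, -4, 0, 0, 0, -1, -4, 0, 0, 0, -1, 0, 0, 0, 0, -1, 0, 0, 0, 0],
)

```text
clock: 8.65
position: [0.5687, 0.3489, 0.1059]
ee_rot: [-0.001, 0.032, 0.999, -0.0]
contact_force: [-0.6, 0.2, 0.2]
width: -0.0001
gripper_force: 0.0
```

```bash
python3 - <<'E'
from ax import *
im=grab('wrist','w3.png');s=get_state();print(np.round(s['position'],4),np.round(s['ee_rot'],4),s['clock'])
E
```

```text
[0.5675 0.349  0.106 ] [-1.100e-03  3.130e-02  9.995e-01 -3.000e-04] 8.7
```

View pics/w3.png

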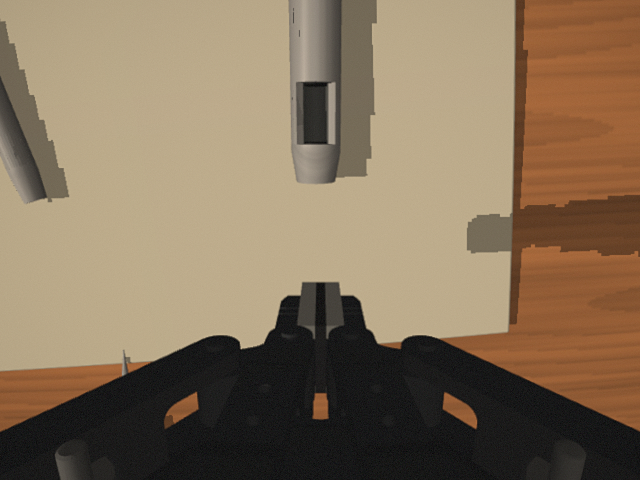

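The window is now on top: cols ~296-336, rows 82-144, inside the punch's 290-341. I'll quantify the remaining angle.

```bash
python3 - <<'E'
from ax import *
im=load('wrist');hsv=cv2.cvtColor(im['color'],cv2.COLOR_RGB2HSV)
print(hsv[100,284:348].tolist())
print(hsv[60,284:348,2].tolist());print(hsv[115,284:348,2].tolist())
print('V col',hsv[70:192,316,2].tolist())
E
```

```text
[[19, 66, 189], [18, 65, 191], [19, 68, 190], [19, 67, 189], [19, 67, 190], [19, 64, 186], [17, 53, 160], [17, 40, 135], [18, 38, 136], [18, 41, 151], [17, 42, 158], [16, 39, 150], [17, 39, 104], [21, 32, 79], [15, 36, 84], [14, 35, 94], [19, 37, 96], [16, 39, 98], [16, 37, 90], [15, 36, 57], [30, 18, 43], [45, 28, 36], [45, 32, 48], [10, 33, 47], [18, 28, 45], [24, 29, 44], [45, 33, 46], [17, 37, 48], [10, 17, 45], [10, 15, 51], [25, 32, 48], [23, 21, 49], [38, 21, 48], [30, 27, 48], [0, 17, 46], [15, 11, 45], [0, 17, 46], [20, 33, 46], [36, 28, 45], [25, 35, 44], [0, 17, 44], [20, 26, 59], [30, 28, 74], [25, 32, 87], [20, 38, 133], [20, 35, 167], [17, 40, 166], [18, 38, 163], [18, 39, 165], [19, 40, 161], [17, 41, 156], [16, 31, 122], [18, 40, 76], [15, 36, 71], [16, 40, 70], [21, 38, 67], [15, 42, 84], [20, 60, 107], [20, 61, 121], [21, 61, 118], [19, 63, 117], [19, 64, 120], [18, 63, 118], [20, 63, 117]]
[189, 188, 188, 189, 187, 161, 131, 139, 145, 150, 151, 153, 157, 158, 162, 161, 167, 173, 175, 179, 183, 180, 171, 168, 162, 159, 155, 155, 152, 154, 151, 151, 146, 145, 141, 13
[... 269 characters left out ...]
 48, 46, 47, 44, 46, 46, 46, 43, 45, 43, 42, 58, 91, 133, 169, 167, 165, 163, 165, 151, 107, 74, 76, 73, 67, 86, 110, 118, 119, 117, 118, 117, 119]
V col [148, 150, 148, 148, 149, 147, 148, 146, 148, 149, 140, 98, 46, 19, 18, 19, 28, 41, 49, 50, 46, 46, 49, 50, 48, 48, 48, 48, 49, 46, 48, 50, 50, 53, 51, 48, 48, 46, 50, 49, 48, 51, 48, 50, 51, 46, 48, 48, 48, 50, 45, 50, 51, 47, 48, 47, 50, 49, 50, 49, 49, 50, 49, 47, 48, 50, 49, 48, 48, 51, 49, 40, 19, 45, 97, 153, 154, 149, 150, 148, 148, 145, 146, 142, 142, 143, 143, 147, 143, 138, 137, 140, 137, 140, 145, 144, 144, 142, 143, 144, 147, 150, 145, 146, 143, 143, 145, 142, 142, 140, 138, 139, 138, 149, 173, 192, 191, 190, 190, 191, 188, 188]
```

```bash
python3 - <<'E'
from ax import *
im=load('wrist');s=get_state()
for y,o,w in((100,(289.7,340.5),(295.8,335.3)),(115,(290.4,340.2),(296,335))):
    a=onz(im,[(o[0],y),(o[1],y)],0.026);b=onz(im,[(w[0],y),(w[1],y)],0.034)
    u=np.array([-np.sin(np.radians(-3.4)),np.cos(np.radians(-3.4))])
    oa=a[:,:2]@u;ob=b[:,:2]@u;d=ob.mean()-oa.mean()
    print('dia',oa.ptp() if hasattr(oa,'ptp') else np.ptp(oa),'win w',np.ptp(ob),'off mm',1e3*d,'deg (+ = toward +y)',np.degrees(np.arcsin(d/.0115)))
W=onz(im,[(316,81.5),(316,144),(316,183)],np.float64(0.038));print(W.round(4), 'mid win',W[:2].mean(0))
m=[];hsv=cv2.cvtColor(im['color'],cv2.COLOR_RGB2HSV)
for y in range(5,140,5):
    i=np.flatnonzero(hsv[y,270:370,1]<50)+270;m.append((i[0]/2+i[-1]/2,y))
P=onz(im,m,.026);p=np.polyfit(P[:,0],P[:,1],1);print('yaw',np.degrees(np.arctan(p[0])),'y at .408,.45,.5',np.polyval(p,[.408,.45,.5]))
E
```

```text
dia 0.026021145009168578 win w 0.019503176974644654 off mm 0.32039211694728786 deg (+ = toward +y) 1.5964775380941387
dia 0.02571205334415927 win w 0.019409768852661435 off mm 0.1959473662579425 deg (+ = toward +y) 0.9763043832248812
[[0.4828 0.3516 0.038 ]
 [0.5122 0.3497 0.038 ]
 [0.5316 0.3484 0.038 ]] mid win [0.49752249 0.35065512 0.038     ]
yaw -3.526206205498087 y at .408,.45,.5 [0.35561341 0.3530253  0.34994421]
```

The window is within ~1.5° of straight up. I'll open the gripper and move to the grip point about 89 mm from the window.

Request:
send_rows(
  steps=[1, 4, -0.08, 0, 0, 1, 4, -0.08, 0, 0, 1, 4, -0.08, 0, 0, 1, 3.9, -0.08, 0, 0, 1, 0, 0, 2, 0, 1, 0, 0, 2, 0, 1, 0, 0, 0, 0, 1, 0, 0, 0, 0, 1, 0, 0, 0, 0],
)

```text
clock: 9.6
position: [0.4098, 0.3565, 0.0676]
ee_rot: [0.001, 0.031, 1.0, 0.0]
contact_force: [0.6, 0.0, -0.1]
width: 0.0854
gripper_force: 0.0
```

```bash
cat > cen.py <<'E'
from ax import *
im=grab('wrist');s=get_state();hsv=cv2.cvtColor(im['color'],cv2.COLOR_RGB2HSV)
m=[]
for y in range(10,240,5):
    i=np.flatnonzero(hsv[y,200:440,1]<50)+200
    if len(i)>20: m.append((i[0]/2+i[-1]/2,y,i[-1]-i[0]))
m=np.array(m);print(m[::4].tolist())
W=onz(im,m[:,:2],.026);Rm=rot(s['ee_rot']);L=(W-s['position'])@Rm
p=np.polyfit(L[:,0],L[:,1],1);print('tool y of axis at tcp (mm)',1e3*p[1],'tilt deg',np.degrees(np.arctan(p[0])),np.round(s['position'],4),s['width'],s['clock'])
E
python3 cen.py
```

```text
[[319.0, 170.0, 48.0], [319.0, 190.0, 56.0], [319.5, 210.0, 55.0], [319.5, 230.0, 55.0]]
tool y of axis at tcp (mm) -0.926450505301724 tilt deg -0.3073583527228006 [0.4101 0.3565 0.0676] 0.08549585489656097 9.65
```

```bash
python3 - <<'E'
from h import *
im=get_image('wrist');M=np.array(im['mount']);print(M.round(4).tolist(),np.array(im['mtx']).round(2).tolist())
a=dict(im);a['T']=M
print(proj(a,[[0,0,0],[0,0,-.02],[0,0,-.04],[.011,0,0]]).round(2))
c=cv2.imread('pics/w3.png');
for r in(285,300,315,325): print(r,c[r,296:346,1].tolist())
E
```

```text
[[-0.0004, -0.9661, -0.2583, 0.0657], [1.0, -0.0003, -0.0004, -0.0006], [0.0003, -0.2583, 0.9661, -0.1422], [0.0, 0.0, 0.0, 1.0]] [[415.1, 0.0, 320.15], [0.0, 415.1, 235.12], [0.0, 0.0, 1.0]]
[[322.02 306.88]
 [322.27 332.89]
 [322.6  367.42]
 [322.05 279.18]]
285 [173, 171, 172, 173, 176, 156, 82, 62, 65, 65, 67, 66, 65, 70, 66, 67, 66, 66, 69, 64, 38, 20, 18, 15, 22, 26, 16, 11, 31, 56, 67, 68, 68, 66, 72, 66, 66, 68, 68, 66, 65, 63, 64, 124, 174, 176, 170, 175, 172, 174]
300 [27, 17, 25, 38, 61, 66, 65, 68, 66, 64, 67, 67, 67, 67, 69, 66, 69, 69, 70, 61, 21, 17, 24, 26, 23, 16, 18, 18, 14, 49, 69, 65, 68, 66, 67, 68, 67, 67, 65, 64, 68, 67, 67, 67, 60, 43, 23, 26, 26, 28]
315 [22, 28, 54, 67, 68, 67, 69, 68, 68, 66, 64, 67, 66, 67, 67, 67, 65, 66, 63, 40, 16, 19, 22, 22, 25, 20, 17, 19, 24, 32, 56, 70, 69, 69, 67, 68, 67, 67, 66, 65, 67, 68, 69, 68, 66, 68, 60, 39, 30, 17]
325 [27, 36, 52, 48, 52, 59, 70, 75, 79, 79, 79, 76, 77, 75, 75, 77, 76, 77, 67, 35, 25, 12, 21, 25, 29, 24, 19, 25, 24, 28, 53, 78, 75, 75, 76, 78, 75, 75, 76, 79, 77, 77, 71, 59, 54, 53, 50, 43, 23, 21]
```

The camera sits 0.6 mm off its nominal mount, since the finger symmetry is at col 320.3 rather than 322. The gripper is therefore centred to about 0.3 mm, so I'll descend and grip.

Request:
send_rows(
  steps=[1, 0.1, -0.03, 2, 0, 1, 0, 0, 2, 0, 1, 0, 0, 1.1, 0, 1, 0, 0, 0, 0, 1, 0, 0, 0, 0],
)

```text
clock: 10.2
position: [0.409, 0.3561, 0.016]
ee_rot: [0.0, 0.031, 1.0, 0.0]
contact_force: [0.3, -0.2, 0.1]
width: 0.0855
gripper_force: 0.0
```

Request:
send_rows(
  steps=[-0.2, 0, 0, 0, 0, -0.2, 0, 0, 0, 0, -0.2, 0, 0, 0, 0, -0.2, 0, 0, 0, 0, -0.3, 0, 0, 0, 0, -0.3, 0, 0, 0, 0, -0.3, 0, 0, 0, 0],
  newtons=25,
)

```text
clock: 10.9
position: [0.4085, 0.3559, 0.0156]
ee_rot: [-0.0, 0.031, 1.0, 0.0]
contact_force: [-0.5, -0.6, -0.3]
width: 0.0299
gripper_force: 0.0
```

```bash
python3 cen.py
```

```text
[[322.5, 185.0, 45.0], [321.5, 205.0, 77.0], [321.5, 225.0, 77.0]]
tool y of axis at tcp (mm) -0.5656076444029282 tilt deg 0.4785498483230883 [0.4085 0.3559 0.0156] 0.029655780158833498 10.95
```

Request:
send_rows(
  steps=[-0.36, 0, 0, 0, 0, -0.4, 0, 0, 0, 0, -0.5, 0, 0, 0, 0, -1, 0, 0, 0, 0, -1, 0, 0, 0, 0],
)

```text
clock: 11.45
position: [0.4086, 0.356, 0.0157]
ee_rot: [0.0, 0.031, 1.0, 0.0]
contact_force: [0.0, 0.9, 2.0]
width: 0.0251
gripper_force: 24.8
```

Request:
send_rows(
  steps=[-1, 0, 0, 0, 0, -1, 0, 0, 0, 0, -1, 0, 0, 0, 0],
  newtons=110,
)

```text
clock: 11.75
position: [0.4087, 0.3561, 0.0161]
ee_rot: [0.0, 0.031, 1.0, 0.0]
contact_force: [-1.3, 1.4, 5.5]
width: 0.0224
gripper_force: 107.9
```

The pads sit a bit high on the punch: it gives 5.5 N upward and the width is squeezing below 26 mm. I'll ease off, lower until the tips nearly touch the board, and re-grip.

Request:
send_rows(
  steps=[-0.25, 0, 0, 0, 0, -0.25, 0, 0, 0, 0, -0.25, 0, 0, 0.15, 0, -0.25, 0, 0, 0.1, 0, -0.25, 0, 0, 0.05, 0, -0.25, 0, 0, 0, 0],
  newtons=25,
)

```text
clock: 12.35
position: [0.4084, 0.3557, 0.0124]
ee_rot: [-0.0, 0.031, 1.0, -0.0]
contact_force: [-0.5, 0.1, -0.4]
width: 0.032
gripper_force: 0.0
```

```bash
python3 cen.py; python3 -c "
from h import *
print(get_state()['contact_force'])"
```

```text
[[320.5, 190.0, 63.0], [320.5, 210.0, 79.0], [320.5, 230.0, 79.0]]
tool y of axis at tcp (mm) -0.8243335091517068 tilt deg 0.28449819941151533 [0.4085 0.3558 0.0125] 0.0324909327736329 12.4
[ 0.42989286 -0.2297754  -0.15746386]
```

Request:
send_rows(
  steps=[-0.25, 0, -0.02, 0.1, 0, -0.25, 0, 0, 0.05, 0, -0.25, 0, 0, 0, 0],
)

```text
clock: 12.7
position: [0.4086, 0.3557, 0.0114]
ee_rot: [0.0, 0.031, 1.0, 0.0]
contact_force: [0.2, 0.1, 2.6]
width: 0.0321
gripper_force: 1.6
```

Request:
send_rows(
  steps=[-0.36, 0, 0, 0, 0, -0.4, 0, 0, 0, 0, -0.5, 0, 0, 0, 0, -1, 0, 0, 0, 0, -1, 0, 0, 0, 0],
)

```text
clock: 13.2
position: [0.409, 0.3558, 0.012]
ee_rot: [0.001, 0.031, 1.0, 0.0]
contact_force: [-0.8, -1.3, 7.7]
width: 0.0253
gripper_force: 25.6
```

Request:
send_rows(
  steps=[-1, 0, 0, -0.05, 0, -1, 0, 0, 0, 0, -1, 0, 0, 0, 0],
  newtons=70,
)

```text
clock: 13.5
position: [0.409, 0.3559, 0.0122]
ee_rot: [0.001, 0.031, 1.0, 0.0]
contact_force: [-0.5, -1.2, 7.4]
width: 0.0239
gripper_force: 70.0
```

Request:
send_rows(
  steps=[-1, 0, 0, 0, 0, -1, 0, 0, 0, 0, -1, 0, 0, 0, 0],
  newtons=110,
)

```text
clock: 13.8
position: [0.4091, 0.356, 0.0123]
ee_rot: [0.001, 0.031, 1.0, 0.0]
contact_force: [0.2, -1.0, 7.2]
width: 0.0228
gripper_force: 107.9
```

Request:
send_rows(
  steps=[-1, 0, 0, -0.3, 0, -1, 0, 0, -0.7, 0, -1, 0, 0, -1, 0, -1, 0, 0, -1, 0, -1, 0, 0, 0, 0, -1, 0, 0, 0, 0],
)

```text
clock: 14.4
position: [0.4087, 0.3558, 0.0421]
ee_rot: [0.0, 0.031, 1.0, 0.0]
contact_force: [0.3, 0.3, -3.9]
width: 0.0226
gripper_force: 108.3
```

```bash
python3 - <<'E'
from h import *
a=grab('wrist','w4.png');b=grab('scene','s4.png');c=grab('side','d4.png')
p=proj(b,[[.45,.35,.055]])[0].astype(int);q=proj(c,[[.45,.35,.055]])[0].astype(int);print(p,q)
f=lambda im,p:cv2.resize(im['color'][p[1]-50:p[1]+50,p[0]-65:p[0]+65],(390,300),interpolation=cv2.INTER_CUBIC)
W=cv2.resize(a['color'],(400,300))
cv2.imwrite('pics/c4.png',np.vstack([np.hstack([f(b,p),f(c,q)]),np.hstack([W,np.zeros((300,380,3),np.uint8)])])[:,:,::-1])
s=get_state();print(np.round(s['position'],4),np.round(s['contact_force'],1),np.round(s['moment'],2),s['width'],s['clock'])
E
```

```text
[356 214] [319 326]
[0.4081 0.3554 0.0413] [ 0.2 -0.4 -4.7] [0.02 0.18 0.02] 0.023019118816057206 14.55
```

View pics/c4.png

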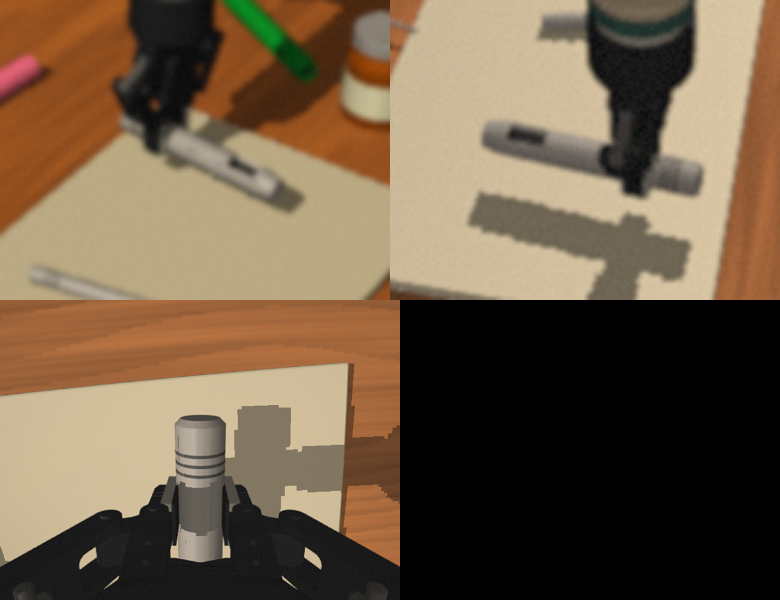

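The punch is held in the air and looks level, window up. The wrist panel shows it centred between the pads. I'll raise it and turn it to the scope's heading.

Request:
send_rows(
  steps=[-1, 0, 0, -1.5, 0, -1, 0, 0, -2.5, 0, -1, 0, 0, -2.4, 0, -1, 0, 0, -1, 4, -1, 0, 0, 0, 5, -1, 0, 0, 0, 6, -1, 0, 0, 0, 6, -1, 0, 0, 0, 6, -1, 0, 0, 0, 4, -1, 0, 0, 0, 0, -1, 0, 0, 0, 0],
)

```text
clock: 15.65
position: [0.4083, 0.3555, 0.1152]
ee_rot: [-0.0, 0.296, 0.955, -0.0]
contact_force: [0.2, 0.1, -4.7]
width: 0.0226
gripper_force: 108.6
```

Request:
send_rows(
  steps=[-1, -0.8, -1.1, 0, 0, -1, -1.6, -2.2, 0, 0, -1, -1.8, -2.4, 0, 0, -1, -1.8, -2.4, 0, 0, -1, -1.8, -2.4, 0, 0, -1, -1.8, -2.4, 0, 0, -1, -1.8, -2.4, 0, 0, -1, -1.8, -2.4, 0, 0, -1, -1.8, -2.4, 0, 0, -1, -1.6, -2.2, 0, 0, -1, -0.8, -1.1, 0, 0, -1, 0, 0, 0, 0],
)

```text
clock: 16.85
position: [0.4185, 0.062, 0.1157]
ee_rot: [0.0, 0.298, 0.955, -0.001]
contact_force: [0.9, 1.1, -3.2]
width: 0.0226
gripper_force: 108.7
```

Request:
send_rows(
  steps=[-1, -0.8, -1.0, 0, 0, -1, -1.6, -2.0, 0, 0, -1, -1.8, -2.3, 0, 0, -1, -1.8, -2.3, 0, 0, -1, -1.8, -2.3, 0, 0, -1, -1.8, -2.3, 0, 0, -1, -1.8, -2.3, 0, 0, -1, -1.8, -2.3, 0, 0, -1, -1.6, -2.2, 0, 0, -1, -0.9, -1.2, 0, 0, -1, 0, 0, 0, 0, -1, 0, 0, 0, 0],
)

```text
clock: 18.05
position: [0.4332, -0.1901, 0.1153]
ee_rot: [-0.001, 0.297, 0.955, 0.001]
contact_force: [-1.0, 0.4, -4.8]
width: 0.0227
gripper_force: 108.8
```

```bash
python3 - <<'E'
from h import *
b=grab('scene');c=grab('side')
s=get_state();print(np.round(s['position'],4),np.round(s['contact_force'],1),s['clock'])
P=np.array(s['position']);u=np.array([.823,-.568,0])
E=[P+[0,0,.0127]-.045*u,P+[0,0,.0127]+.126*u,P+.0885*u+[0,0,.0257],[.588,-.3,.201],[.588,-.3,.141]]
pb,pc=proj(b,E),proj(c,E);print(pb.round(1).tolist());print(pc.round(1).tolist())
def f(im,x0,y0):
    return cv2.resize(im['color'][y0:y0+200,x0:x0+133],(399,600),interpolation=cv2.INTER_CUBIC)
cv2.imwrite('pics/c5.png',np.hstack([f(b,135,255),f(c,290,75)])[:,:,::-1])
E
```

```text
[ 0.4332 -0.1897  0.1154] [ 0.4  0.2 -4.4] 18.15
[[196.6, 293.1], [210.9, 355.6], [206.7, 335.8], [211.1, 356.0], [214.8, 379.0]]
[[377.5, 182.7], [338.4, 162.1], [346.6, 162.7], [325.4, 134.3], [325.7, 151.2]]
```

View pics/c5.png

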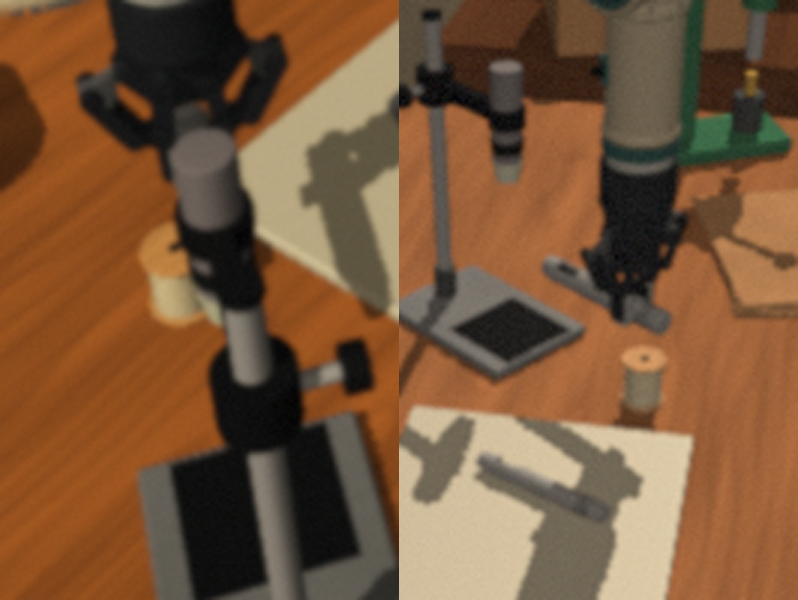

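The punch is beside the scope at side crop (549,266)→(660,320). The stand is untouched and the spool is clear. I'll check that it is level by fitting its midline in the side view.

```bash
cat > lev.py <<'E'
from h import *
def run(c,P,u):
    hsv=cv2.cvtColor(c['color'],cv2.COLOR_RGB2HSV).astype(int)
    w=lambda s,z=.0127:P+s*u+[0,0,z]
    for s in(.105,.09,.075,.06,.045,-.03,-.04):
        a=proj(c,[w(s),w(s+.01)]);t=(a[1]-a[0])/np.linalg.norm(a[1]-a[0]);n=np.array([-t[1],t[0]]);n*=np.sign(n[1])
        k=np.arange(-9,9.01,.25);q=a[0]+k[:,None]*n
        sat=cv2.remap(hsv[...,1].astype(np.float32),q[:,0].astype(np.float32),q[:,1].astype(np.float32),cv2.INTER_LINEAR)[:,0]
        g=k[sat<105];exp=np.linalg.norm(proj(c,[w(s)+[0,0,.013]])[0]-a[0])
        print(s,'px',a[0].round(1),'mid off px',(g.min()+g.max())/2,'width px',np.ptp(g),'~mm/px',round(13/exp,2), sat[::8].astype(int).tolist())
s=get_state();c=load('side')
run(c,np.array(s['position']),np.array([.823,-.568,0]))
E
python3 lev.py
```

```text
0.105 px [342.9 164.5] mid off px 0.0 width px 7.5 ~mm/px 3.59 [162, 160, 156, 68, 36, 34, 46, 149, 162, 163]
0.09 px [346.2 166.2] mid off px 0.125 width px 7.25 ~mm/px 3.58 [146, 163, 153, 79, 25, 31, 52, 148, 163, 160]
0.075 px [349.5 167.9] mid off px -2.625 width px 12.75 ~mm/px 3.57 [24, 37, 116, 49, 34, 31, 56, 153, 166, 161]
0.06 px [352.9 169.7] mid off px -2.625 width px 12.75 ~mm/px 3.56 [33, 34, 37, 28, 32, 30, 51, 154, 161, 163]
0.045 px [356.3 171.5] mid off px -2.625 width px 12.75 ~mm/px 3.55 [27, 31, 54, 24, 18, 33, 49, 152, 161, 167]
-0.03 px [373.9 180.8] mid off px -0.375 width px 7.75 ~mm/px 3.48 [163, 163, 139, 36, 32, 28, 66, 156, 162, 160]
-0.04 px [376.3 182. ] mid off px -0.375 width px 7.75 ~mm/px 3.47 [162, 163, 132, 40, 29, 29, 65, 153, 161, 144]
```

Level to within ~0.6°, and the predicted position matches to ~1 mm. I'll advance the last 100 mm under the lens along the scope's free side.

Request:
send_rows(
  steps=[-1, -0.7, 0, 0, 0, -1, -1.3, -0.05, 0, 0, -1, -1.5, -0.05, 0, 0, -1, -1.5, -0.05, 0, 0, -1, -1.5, -0.05, 0, 0, -1, -1.5, -0.05, 0, 0, -1, -1.3, -0.05, 0, 0, -1, -0.85, 0, 0, 0, -1, 0, 0, 0, 0, -1, 0, 0, 0, 0],
)

```text
clock: 19.15
position: [0.5152, -0.2509, 0.1152]
ee_rot: [-0.001, 0.297, 0.955, 0.0]
contact_force: [0.3, -0.1, -3.5]
width: 0.023
gripper_force: 108.8
```

```bash
python3 - <<'E'
from h import *
b=grab('scene');c=grab('side')
s=get_state();print(np.round(s['position'],4),np.round(s['contact_force'],1),s['clock'])
P=np.array(s['position']);u=np.array([.823,-.568,0])
E=[P+.0885*u+[0,0,.0257],P+.0735*u+[0,0,.0257],P+.1035*u+[0,0,.0257],[.588,-.3,.201],[.588,-.3,.323]]
print(E[0].round(4));print(proj(b,E).round(1).tolist());print(proj(c,E).round(1).tolist())
A=cv2.resize(b['color'][285:415,160:260],(400,520),interpolation=cv2.INTER_CUBIC)
B=cv2.resize(c['color'][85:215,295:395],(400,520),interpolation=cv2.INTER_CUBIC)
cv2.imwrite('pics/c6.png',np.hstack([A,B])[:,:,::-1])
E
```

```text
[ 0.5148 -0.2506  0.1154] [-0.1  0.4 -4. ] 19.25
[ 0.5877 -0.3009  0.1411]
[[214.3, 379.2], [212.8, 372.5], [215.8, 386.1], [211.1, 356.0], [202.4, 303.1]]
[[325.9, 151.1], [328.9, 152.7], [322.8, 149.5], [325.4, 134.3], [324.8, 96.8]]
```

View pics/c6.png

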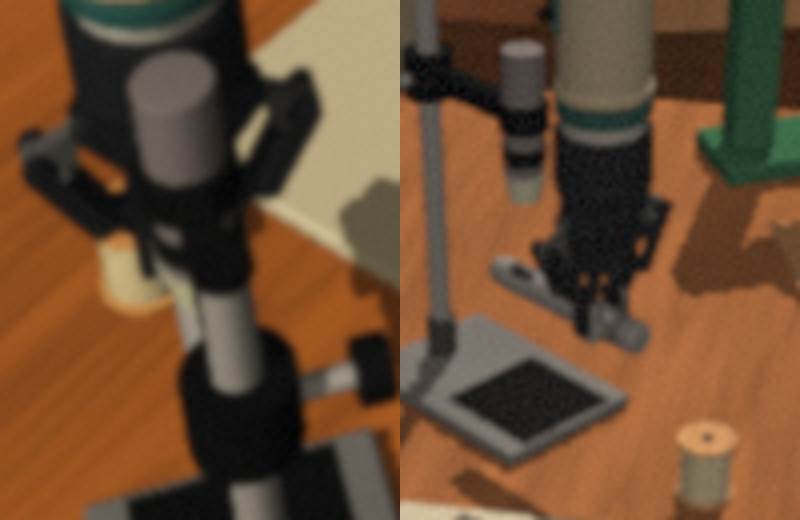

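The view shows the punch level under the nose (side crop (524,201)) with the window near (515,268), clear of the stand. I'll measure the window and the tip more exactly.

```bash
python3 - <<'E'
from h import *
c=load('side');s=get_state();P=np.array(s['position']);u=np.array([.823,-.568,0])
hsv=cv2.cvtColor(c['color'],cv2.COLOR_RGB2HSV)
S=np.arange(.045,.14,.004)
for z in(.0127,.0217,.0257):
    q=proj(c,P+S[:,None]*u+[0,0,z]).astype(np.float32)
    v=[cv2.remap(hsv[...,k],q[:,0].copy(),q[:,1].copy(),cv2.INTER_LINEAR)[:,0].tolist() for k in(1,2)]
    print(z);print(list(zip((S*1e3).astype(int).tolist(),*v)))
# nose: white pixels in region
sub=hsv[118:142,316:336]
print(sub[:,9,2].tolist(),sub[:,9,1].tolist())
for r in (128,130,132,134): print(r,hsv[r,316:338,1].tolist())
E
```

```text
0.0127
[(45, 27, 72), (49, 33, 68), (53, 35, 64), (57, 34, 73), (61, 33, 84), (65, 32, 95), (69, 31, 103), (73, 31, 104), (77, 31, 105), (81, 33, 97), (85, 31, 87), (89, 25, 73), (93, 28, 69), (97, 25, 65), (101, 25, 64), (105, 30, 75), (109, 34, 89), (113, 36, 105), (117, 34, 107), (121, 32, 109), (125, 46, 112), (129, 85, 125), (133, 134, 146), (137, 158, 154)]
0.0217
[(45, 3, 24), (49, 40, 28), (53, 27, 29), (57, 29, 40), (61, 30, 62), (65, 33, 91), (69, 33, 115), (73, 35, 124), (77, 38, 112), (81, 35, 92), (85, 47, 86), (89, 48, 80), (93, 52, 77), (97, 56, 79), (101, 49, 95), (105, 50, 119), (109, 49, 140), (113, 57, 146), (117, 69, 149), (121, 95, 153), (125, 130, 155), (129, 155, 157), (133, 162, 157), (137, 160, 159)]
0.0257
[(45, 15, 23), (49, 41, 19), (53, 34, 20), (57, 27, 30), (61, 28, 51), (65, 29, 76), (69, 32, 98), (73, 50, 114), (77, 71, 117), (81, 83, 120), (85, 90, 124), (89, 94, 124), (93, 98, 121), (97, 96, 126), (101, 89, 139), (105, 87, 152), (109, 91, 160), (113, 105, 158), (117, 124, 158), (121, 144, 158), (125, 158, 156), (129, 164, 155), (133, 164, 156), (137, 162, 161)]
[22, 52, 71, 74, 68, 49, 19, 21, 28, 54, 69, 83, 105, 118, 117, 119, 116, 124, 148, 160, 163, 161, 161, 162] [46, 34, 36, 31, 30, 52, 107, 61, 9, 24, 33, 40, 49, 54, 54, 51, 48, 74, 129, 159, 164, 162, 165, 162]
128 [160, 163, 161, 160, 145, 111, 48, 35, 40, 33, 32, 39, 29, 46, 89, 132, 153, 152, 115, 26, 33, 38]
130 [163, 162, 167, 161, 156, 122, 70, 52, 49, 49, 53, 51, 52, 61, 106, 143, 158, 157, 141, 51, 31, 31]
132 [153, 166, 166, 162, 160, 137, 90, 60, 54, 54, 57, 54, 52, 68, 119, 156, 163, 157, 152, 113, 39, 28]
134 [163, 160, 163, 161, 163, 155, 118, 68, 52, 48, 54, 56, 60, 94, 140, 166, 162, 164, 157, 140, 62, 13]
```

```bash
python3 - <<'E'
from h import *
b=load('scene');c=load('side')
hb=cv2.cvtColor(b['color'],cv2.COLOR_RGB2HSV);hc=cv2.cvtColor(c['color'],cv2.COLOR_RGB2HSV)
print('side nose rows S');
for r in range(131,139): print(r,hc[r,318:334,1].tolist())
print('side top V');
for r in range(90,104): print(r,hc[r,316:336,2].tolist())
print('scene top V')
for r in range(294,318): print(r,hb[r,188:220,2].tolist())
E
```

```text
side nose rows S
131 [161, 162, 159, 134, 79, 59, 56, 54, 52, 55, 51, 63, 111, 149, 166, 167]
132 [166, 162, 160, 137, 90, 60, 54, 54, 57, 54, 52, 68, 119, 156, 163, 157]
133 [163, 163, 162, 148, 102, 55, 53, 51, 59, 52, 56, 77, 129, 161, 162, 160]
134 [163, 161, 163, 155, 118, 68, 52, 48, 54, 56, 60, 94, 140, 166, 162, 164]
135 [160, 163, 164, 164, 139, 104, 79, 74, 75, 80, 100, 129, 153, 164, 162, 165]
136 [161, 164, 163, 163, 155, 146, 135, 129, 127, 136, 143, 157, 160, 164, 163, 161]
137 [161, 160, 159, 162, 156, 161, 155, 159, 159, 160, 161, 162, 161, 165, 163, 167]
138 [163, 165, 163, 168, 163, 163, 166, 164, 162, 163, 164, 162, 165, 161, 162, 160]
side top V
90 [72, 77, 83, 80, 79, 80, 78, 85, 83, 85, 84, 84, 76, 68, 52, 45, 40, 46, 55, 72]
91 [62, 63, 61, 62, 63, 56, 66, 64, 64, 66, 67, 66, 63, 59, 54, 53, 47, 52, 63, 75]
92 [55, 58, 55, 59, 56, 55, 57, 57, 53, 53, 56, 53, 54, 55, 56, 57, 52, 48, 57, 74]
93 [60, 57, 59, 61, 54, 62, 57, 58, 53, 52, 54, 55, 55, 55, 55, 57, 51, 52, 63, 80]
94 [62, 61, 60, 57, 61, 60, 64, 67, 67, 72, 73, 71, 65, 59, 61, 58, 55, 62, 71, 86]
95 [63
[... 3546 characters left out ...]
 [29, 29, 26, 32, 48, 77, 98, 105, 110, 111, 113, 113, 113, 108, 106, 104, 99, 94, 84, 79, 71, 65, 59, 53, 46, 41, 34, 28, 19, 17, 17, 17]
314 [28, 26, 27, 30, 44, 70, 91, 103, 107, 109, 109, 109, 107, 103, 100, 98, 95, 89, 82, 77, 71, 66, 58, 54, 49, 43, 36, 25, 20, 17, 17, 16]
315 [25, 25, 26, 29, 39, 64, 87, 102, 106, 108, 107, 107, 106, 103, 100, 97, 93, 88, 82, 78, 72, 65, 60, 55, 49, 43, 36, 29, 21, 17, 16, 17]
316 [23, 25, 25, 25, 34, 56, 84, 99, 105, 108, 108, 107, 106, 104, 100, 96, 94, 89, 84, 79, 73, 67, 62, 55, 49, 43, 37, 30, 24, 18, 14, 22]
317 [23, 23, 22, 24, 29, 53, 79, 97, 105, 108, 108, 107, 106, 102, 101, 97, 93, 89, 82, 77, 73, 66, 64, 57, 49, 43, 39, 30, 23, 15, 20, 39]
```

```bash
python3 - <<'E'
from h import *
from scipy.optimize import least_squares
b=load('scene');c=load('side')
f=lambda x:np.r_[proj(b,[x+[0,0,.122]])[0]-(202.5,305.1),proj(c,[x+[0,0,.122]])[0]-(325.0,97.0),proj(c,[x])[0]-(325.6,134.0)]
r=least_squares(f,[.588,-.3,.2]);print(r.x.round(4),r.fun.round(2))
E
```

```text
[ 0.5893 -0.302   0.1995] [-0.41 -0.2  -0.43  0.03 -0.4   0.41]
```

The refined lens is at (0.589, -0.302, 0.200). I'll make a ~1 mm correction, settle and hand in.

Request:
send_rows(
  steps=[-1, -0.12, 0, 0.1, 0, -1, 0, 0, 0, 0, -1, 0, 0, 0, 0, -1, 0, 0, 0, 0],
)

```text
clock: 19.65
position: [0.5165, -0.2518, 0.1147]
ee_rot: [0.0, 0.297, 0.955, 0.0]
contact_force: [-0.0, -0.1, -4.5]
width: 0.0228
gripper_force: 108.8
```

```bash
python3 - <<'E'
from h import *
s=get_state();print(np.round(s['position'],4),np.round(s['contact_force'],1),s['width'],s['clock'])
print(sign_off())
E
```

```text
[ 0.5165 -0.2518  0.1147] [-0.  -0.1 -4.5] 0.022778379434900776 19.65
the job is handed in; nothing more can be done
None
```

The job is handed in: I rolled the thick punch window-up on the board (measured within about 1.5° of straight up), lifted it, and am holding it within about 1° of level, with the window an estimated 60 mm below the lens (a few mm uncertainty). Nothing else was touched.

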